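# Dress a turned burr flush with forward file strokes

### The arm

A 6-joint arm with a two-finger parallel gripper is mounted at the origin on the work surface. World frame = base frame: x ahead of the robot, y to its left, z up, the work surface at z = 0. Lengths are in mm, angles in degrees, forces in N, time in s.
With the tool pointing down it reaches from about 300 to 850 mm from the base axis. Payload 4.2 kg.
Tool frame: the origin (TCP) lies at the very end of the fingers, on their centre line; the grasp point (between the pads) lies 19 mm behind it (hold_point_z is the z of the grasp point in the tool frame, in mm); z points along the fingers, y is the direction in which the jaws open and shut (so a half turn about z gives the same grasp; the last joint's range is limited). The gripper opens to 91 mm and grips with 3 to 60 N. Pads are 32 mm wide; open, the fingers measure 118 mm over their backs; the gripper's body (76 mm by 178 mm) begins 60 mm behind the grasp point.
Start: joints at [73.854, 18.312, 89.639, -0, 72.044, -1.146], TCP at [148.823, 555.423, 213.976] pointing down, gripper open.
Joint ranges: [-177.97, 177.97], [-48.28, 115.42], [12.27, 149.76], [-77.06, 257.06], [2.81, 150.46], [-146.56, 146.56]. Speed limits (degrees/s): [147.25, 147.25, 180, 180, 180, 180].

### API

Orientations are given as [roll, pitch, yaw] about the fixed x, y, z axes, in that order (R = Rz(yaw) Ry(pitch) Rx(roll)).
In Python, from workcell import state, grab_frame, job_done, hold_point_z gives the robot as it stands. The module is installed in compiled form; this text tells all that it offers.
- The arm moves only by the shell command python3 -m creep 'ROWS' [FORCE]. ROWS is JSON, a list of rows, each a list of 7 numbers: the closure, from 0 (fully open) to 1 (shut), then the shift along the tool's x, y, z in mm, then the turn, a rotation vector about the tool's x, y, z in degrees. A call has 1 to 5 rows; each row shifts and turns the commanded pose from where the row before left it, along the tool's axes as they then stand; what a row does not reach is not made up. A row lasts 1/8 s, in which the tool goes at most 62.5 mm and 10.7 degrees, less where a joint would pass 70% of its speed; a pose out of reach is approached as far as the arm can. A call is refused whole if a number of a shift passes 62.5 or a number of a turn 10.7, either way. A call with a gripper value outside its range is refused whole. The fingers move at their own pace and stop on an object; FORCE is the grip in N (left out, the last holds). Time passes only in rows, so rows that do not move let the fingers close. It gives the time, the measured TCP pose, the force and the opening at its end, in the units of the state.
- state(): the state, without advancing time (a new reading comes with each control period).
- grab_frame(name): name is "side" or "top" or "wrist"; returns a dict with "frame" (420x560x3 uint8, red, green, blue), "fx", "fy", "cx", "cy" (pixels), "view" (4x4, takes a point from world to camera coordinates). Camera axes: x right, y down, z forward; pixel columns grow to the right and rows downward; lengths in mm; the calibration is good to about 2 mm. A picture is of the moment at which its call begins. There is no depth.
- job_done(): hands the job in, once; it reports no verdict.
The state is a dict: "time_s": time; "qpos": joint angles; "qvel": joint speeds; "effort": joint torques, N m; "ee_pos": TCP position; "ee_rot": TCP orientation; "force": force on the tool from outside, world axes, zero at the start; "torque": the same for the moment, N m; "gripper_width": finger opening in mm.
Only numpy, scipy, OpenCV 4.12 (cv2) and the standard library are available. Lean on these libraries where they do the work, as an engineer would, in place of code of your own. Each camera call takes 0.05 s, during which the arm holds its last target.

### The job

Take the blue-gripped block file from its tray and work the brass-coloured burr on top of the clamped bar over until it is flush with the bar, with full forward strokes (away from the clamp screw) at firm, moderate pressure: at least two strokes, and lift the file clear on every return, never dragging it back. Then lay the file back flat in its own tray and let go; touch the clamp and bar with nothing but the file, and leave everything else alone.

Things in the scene. Friction and masses are not known exactly. Their poses are not given: they have to be found in the camera images.
- file_grip (a point): File to use: flat dark steel sole 130 x 26 x 7 mm (x, y, z), on its middle an upright blue grip block 60 mm long (x), 24 mm wide (y), top 56 mm above the sole's underside. This point: middle of the grip, 32 mm above the underside. x along the file (ends alike, either may lead), z up. About 250 g. Grip it across its 24 mm width from above. The underside is the filing face.
- file_tray: The file's own grey tray, fixed, 160 x 56 mm outside, 12 mm high, walls and floor 4 mm thick, open on top; origin at the centre of its underside on the table, x along its length, turned with the file at the start. An identical tray holds the orange file, and the two may have changed places.
- clamp: Fixed clamp, base 110 x 90 mm, origin at its underside's centre on the table. +x is the forward stroke, level, away from the black screw knob, within 0.4 rad of straight away from the robot. In its jaws (tops 72 mm high) an upright aluminium bar, 12 mm (x) by 50 mm (y), on the clamp's axis; on the bar lies the brass burr, 12 x 50 x 3 mm. The head on rubber sinks 1 mm per 3 N pressed (at most 8 mm).
- clamp_jaws (a point): Point on the clamp's axis at the jaws' top, 72 mm above the table; axes as the clamp's. The burr's upper face stands 21 to 33 mm above it: different every time, not measured; find it by touch. Press about 8 N (5 to 12); contact over 20 N, friction included, damages the work. File along x, level, within 15 mm of the axis in y. Back-drag means over 2.4 N of friction towards -x.
- clamp_mid (a point): Centre of the clamp's base top, 20 mm above the table, same axes. A full stroke carries the file's middle from 30 mm or more behind (-x) this axis to 30 mm or more past it (40 mm each way is best), pressed all the way; the sole reaches 65 mm either side of its middle. Friction of file on burr is 0.5 to 0.7 of the pressure.
- burr (a joint): How far the burr is worked over, m along the clamp's +x: 0 = it overhangs the bar's near (screw, -x) side by 8 mm, 0.008 = flush with the bar (end stop). Starts at 0 to 0.0015. It creeps with the drag, 1 mm/s per 3 N of friction: a stroke of 1.6 s at 8 N moves it about 2.5 mm, a backward drag undoes that, and without drag it stays.
- file2_grip (a point): The other file, same form, with an orange grip: leave alone. Point at the middle of its grip, 32 mm above its underside.
- bur_stand: Round black and white stand with upright burs, 100 mm across, 80 mm high; bystander, origin at its underside.
- glove_box: Lilac glove box 100 x 200 x 70 mm; bystander, origin at its underside.
- spray: White spray bottle, 64 mm across, 170 mm high; bystander, origin at its underside.
- oil_jar: Amber jar, 52 mm across, 70 mm high; bystander, origin at its underside.
- beaker: Steel beaker, 72 mm across, 85 mm high; bystander, origin at its underside.
- mirror: Small steel hand mirror 140 mm long lying flat; bystander, origin at its underside.
Things that resemble listed ones, but are neither listed nor needed, are in the scene too. What is shaped like the file_tray but purple or turquoise is not meant.

How it is judged (in metres and radians):
On the way, in this order (a step that is already met when the one before it is completed fails the run):
1. the file is pressed on the burr, lengthwise, at the start of a stroke (contact force between file and clamp above 2 N and y of file_grip in the frame of clamp between -0.02 and 0.02 m and angle between the x axis of file_grip and the x axis of clamp, either way round below 0.2 rad and angle between file_grip's own z axis and vertical below 0.15 rad and x of file_grip in the frame of clamp below -0.025 m), for 0.1 s.
2. still pressed, it has been pushed forward to the far end of the stroke (contact force between file and clamp above 2 N and y of file_grip in the frame of clamp between -0.02 and 0.02 m and angle between the x axis of file_grip and the x axis of clamp, either way round below 0.2 rad and angle between file_grip's own z axis and vertical below 0.15 rad and x of file_grip in the frame of clamp above 0.025 m), for 0.1 s.
3. it is lifted clear and brought back behind the edge (contact force between file and clamp below 0.05 N and x of file_grip in the frame of clamp below -0.025 m), for 0.1 s.
4. it is pressed on the burr again at the start of a second stroke (all of step 1), for 0.1 s.
5. the second stroke is carried to its far end, still pressed (all of step 2), for 0.1 s.
At the end, for the whole second after the job is handed in: The burr is flush with the bar (within 1.5 mm), and the blue-gripped file lies released and still, flat on the floor of its own tray, its middle within 20 mm of the tray's middle (value of joint burr above 0.0065 m and horizontal distance between file_grip and file_tray below 0.02 m and z of file_grip in the frame of file_tray between 0.032 and 0.039 m and angle between file_grip's own z axis and vertical below 0.06 rad and linear speed of file below 0.01 m/s and contact force between file and the fingers below 0.05 N); the robot touches nothing.
It fails at once if the file pressed on the clamped work with more than 20 N (contact force between file and clamp above 20 N).
It fails at once if the file dragged backward on the burr (velocity of joint burr below -0.0008 m/s and contact force between file and clamp above 0.5 N and x of file_grip in the frame of clamp above -0.025 m).
It fails at once if the clamp, bar or burr touched with the gripper or arm (contact force between any of the fingers, the arm and clamp above 1 N).
It fails at once if another object on the bench disturbed (moved over 20 mm) (distance of any of file2_grip, bur_stand, glove_box, spray, oil_jar, beaker, mirror from where it was at the start of the episode above 0.02 m).
It also fails if it takes over 72 s, if anything falls off the work surface, if the arm or the gripper's body presses on something with over 40 N, if the wrist force passes 120 N, or if a joint passes its speed limit or range.

## Working session

There is one attempt and no reset: what is moved stays moved. The work goes in short steps, Python scripts to look and compute and a shell command to move; the robot and the scene stay as the last step left them, time stands still between calls to the robot, and variables do not carry over. Pictures are saved under pics/ and viewed, and the job is handed in when it is done.

```bash
mkdir -p pics; python3 - <<'E'
from workcell import *
import cv2,json
s=state();print(s, hold_point_z)
for n in("side","top","wrist"):
    g=grab_frame(n);cv2.imwrite(f"pics/{n}0.png",g["frame"][:,:,::-1])
    print(n,g["fx"],g["fy"],g["cx"],g["cy"],g["view"])
E
```

```text
{'time_s': 0.0, 'qpos': array([ 7.38549567e+01,  1.83524456e+01,  8.97065462e+01, -3.38812982e-04,
        7.20428654e+01, -1.14690569e+00]), 'qvel': array([-0.08632757, -0.0652208 ,  0.09253024,  0.00658732,  0.0318894 ,
        0.03405086]), 'effort': array([-1.33182635e-03, -4.12444532e+01, -2.31967592e+01,  7.25271623e-02,
        4.60960774e-02, -1.73750946e-04]), 'ee_pos': array([148.67426573, 554.92808472, 213.11126035]), 'ee_rot': array([-1.79898157e+02, -1.71670731e-03,  1.65001966e+02]), 'force': array([ 0.10309167,  0.22477366, -0.10891309]), 'torque': array([ 0.00058726, -0.02005687,  0.01178549]), 'gripper_width': 91.2220205543102} -18.8
side 414.5325349365218 414.5325349365218 279.7197260618856 213.39205588491305 [[-9.82263443e-01 -1.86439376e-01  1.99721492e-02  5.06649554e+02]
 [-1.43934936e-01  6.81458786e-01 -7.17562998e-01  1.44635897e+02]
 [ 1.20171801e-01 -7.07710592e-01 -6.96207194e-01  1.08815372e+03]
 [ 0.00000000e+00  0.00000000e+00  0.00000000e+00  1.00000000e+00]]
top 405.75875695640497 405.75875695640497 283.3504783579242 207.41015077775162 [[-2.78060239e-02 -9.99317106e-01 -2.43340733e-02  3.38168975e+01]
 [-9.92938609e-01  3.04206559e-02 -1.14662558e-01  5.02975331e+02]
 [ 1.15324514e-01  2.09739310e-02 -9.93106415e-01  1.13599220e+03]
 [ 0.00000000e+00  0.00000000e+00  0.00000000e+00  1.00000000e+00]]
wrist 301.32276491838627 301.32276491838627 279.81635640474383 212.10591617704782 [[ 2.59148374e-01  9.65837508e-01 -1.66347654e-04 -5.75295919e+02]
 [ 9.26879013e-01 -2.48646807e-01  2.81193991e-01 -3.24280851e+01]
 [ 2.71546342e-01 -7.30251496e-02 -9.59650932e-01  3.91173003e+02]
 [ 0.00000000e+00  0.00000000e+00  0.00000000e+00  1.00000000e+00]]
```

View pics/side0.png

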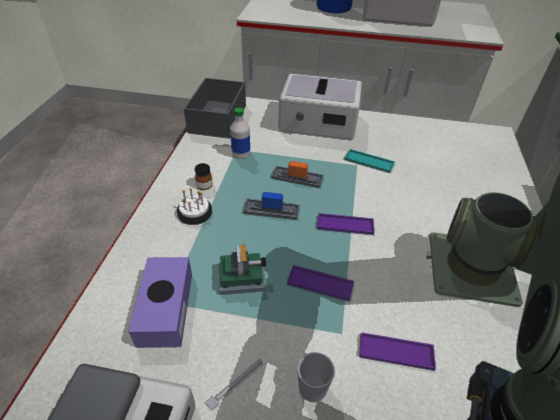

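View pics/top0.png

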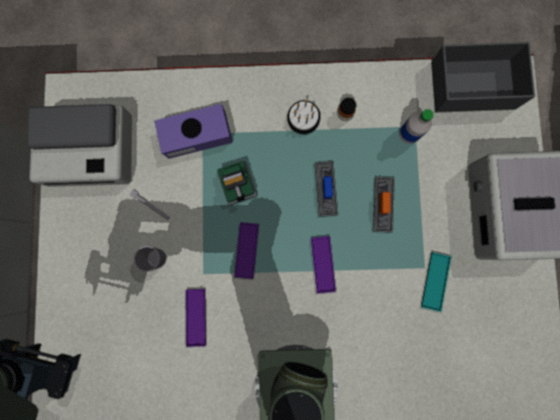

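View pics/wrist0.png

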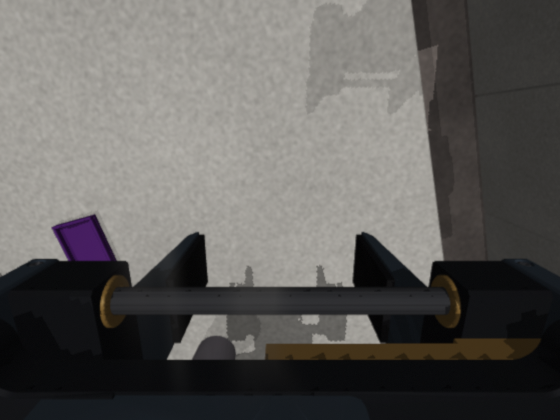

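The blue-gripped file lies in a grey tray at top (326,188) and side (271,208). The orange file is at top (385,204). The clamp is at top (237,180), with its knob towards the robot at about (240,198). The purple and turquoise trays are decoys. I'll confirm this in enlarged crops.

```bash
python3 - <<'E'
import cv2,numpy as np
t=cv2.imread("pics/top0.png");s=cv2.imread("pics/side0.png")
a=cv2.resize(t[150:226,208:408],None,fx=4,fy=4,interpolation=cv2.INTER_CUBIC)
b=cv2.resize(s[155:300,190:340],None,fx=4,fy=4,interpolation=cv2.INTER_CUBIC)
cv2.imwrite("pics/ct.png",a);cv2.imwrite("pics/cs.png",b)
E
```

```text
(no output)
```

View pics/ct.png

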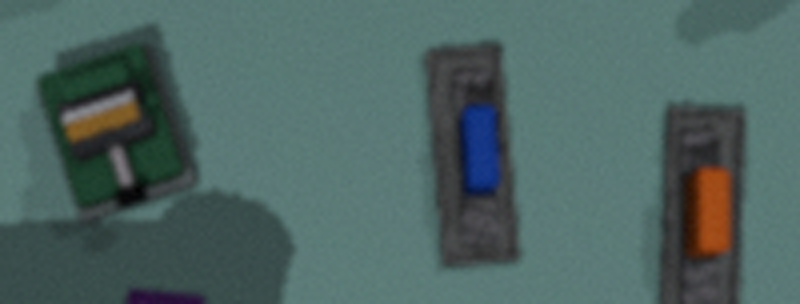

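View pics/cs.png

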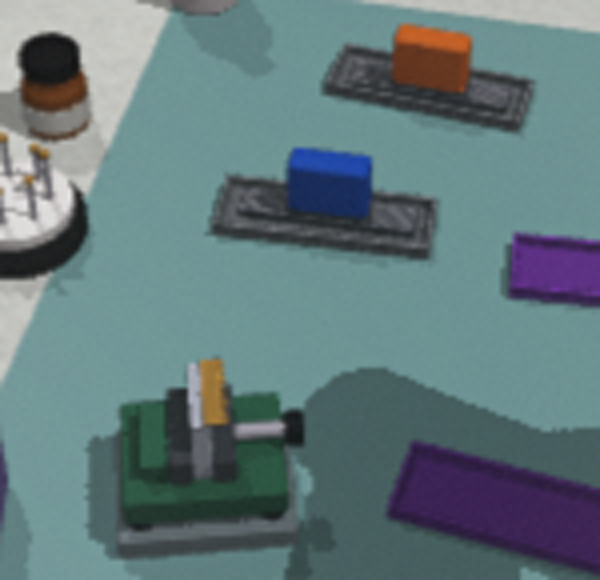

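```bash
cat > h.py <<'E'
import numpy as np,cv2
from workcell import *
from scipy.optimize import least_squares
from scipy.spatial.transform import Rotation as Rr
def cam(g): return g["fx"],g["fy"],g["cx"],g["cy"],np.array(g["view"])
def proj(c,P):
    P=np.atleast_2d(P);q=P@c[4][:3,:3].T+c[4][:3,3]
    return np.c_[c[0]*q[:,0]/q[:,2]+c[2],c[1]*q[:,1]/q[:,2]+c[3]]
def back(c,uv,z):
    uv=np.atleast_2d(uv).astype(float);R=c[4][:3,:3];o=-R.T@c[4][:3,3]
    d=np.c_[(uv[:,0]-c[2])/c[0],(uv[:,1]-c[3])/c[1],np.ones(len(uv))]@R
    return o+d*((z-o[2])/d[:,2])[:,None]
def shot(n,f):
    g=grab_frame(n);cv2.imwrite("pics/"+f,g["frame"][:,:,::-1]);np.save("pics/"+f+".npy",np.array(cam(g),dtype=object),allow_pickle=True);return cam(g),g["frame"]
E
python3 - <<'E'
from h import *
T,_=shot("top","t1.png");S,_=shot("side","s1.png")
ct=lambda l:np.array(l)/4+[208,150]-.375
cs=lambda l:np.array(l)/4+[190,155]-.375
def show(n,c):print(n,np.round(c,1).tolist(),'mean',np.round(c.mean(0),1))
show('tray T',back(T,ct([(427,48),(500,42),(518,262),(442,267)]),12))
show('tray S',back(S,cs([(230,176),(437,200),(432,248),(212,228)]),12))
show('grip T',back(T,ct([(466,106),(496,104),(500,190),(472,192)]),60))
show('grip S',back(S,cs([(290,150),(372,156),(370,163),(289,158)]),60))
show('base T',back(T,ct([(40,75),(130,48),(195,180),(80,220)]),10))
show('base bot S',back(S,cs([(120,555),(296,540)]),0))
show('base top S',back(S,cs([(120,400),(280,393)]),20))
show('burr T',back(T,ct([(60,125),(135,105),(140,120),(65,143)]),99))
show('burr S',back(S,cs([(198,362),(222,360),(230,422),(205,425)]),99))
E
```

```text
tray T [[638.8, -75.7, 12.0], [641.5, -129.6, 12.0], [478.5, -135.8, 12.0], [476.5, -80.7, 12.0]] mean [ 558.8 -105.4   12. ]
tray S [[640.6, -129.6, 12.0], [483.8, -135.7, 12.0], [479.5, -84.6, 12.0], [639.7, -72.0, 12.0]] mean [ 560.9 -105.5   12. ]
grip T [[585.3, -98.7, 60.0], [586.0, -119.8, 60.0], [524.9, -120.1, 60.0], [524.1, -100.5, 60.0]] mean [ 555.1 -109.8   60. ]
grip S [[590.5, -114.6, 60.0], [531.4, -120.5, 60.0], [531.4, -112.7, 60.0], [589.4, -105.9, 60.0]] mean [ 560.7 -113.4   60. ]
base T [[628.4, 211.1, 10.0], [646.6, 143.9, 10.0], [546.2, 97.6, 10.0], [519.2, 182.7, 10.0]] mean [585.1 158.8  10. ]
base bot S [[626.4, 207.8, 0.0], [523.1, 175.4, 0.0]] mean [574.7 191.6   0. ]
base top S [[655.5, 104.8, 20.0], [555.0, 77.8, 20.0]] mean [605.3  91.3  20. ]
burr T [[573.6, 181.3, 99.0], [585.8, 129.8, 99.0], [575.3, 126.6, 99.0], [561.1, 178.1, 99.0]] mean [574. 154.  99.]
burr S [[592.8, 129.4, 99.0], [579.1, 124.9, 99.0], [562.7, 170.7, 99.0], [576.4, 175.8, 99.0]] mean [577.8 150.2  99. ]
```

```bash
cat >> h.py <<'E'
def tool():
    s=state();R=Rr.from_euler('xyz',s["ee_rot"],degrees=True).as_matrix();return np.array(s["ee_pos"]),R
def goto(p,yaw):
    "print total shift in tool axes, and turn to yaw (tool-down, roll 180)"
    x,R=tool();Rt=Rr.from_euler('xyz',[180,0,yaw],degrees=True).as_matrix()
    print('tcp',np.round(x,1),'rot',np.round(state()["ee_rot"],2),'shift(tool now)',np.round(R.T@(np.array(p)-x),1),'turn',np.round(Rr.from_matrix(R.T@Rt).as_rotvec(degrees=True),2),'shift in target-yaw axes',np.round(Rt.T@(np.array(p)-x),1))
E
python3 - <<'E'
from h import *
c=cam(grab_frame("wrist"));p,R=tool();V=c[4]
print('cam pos in tool',R.T@(-V[:3,:3].T@V[:3,3]-p)); print('cam axes in tool',(R.T@V[:3,:3].T).round(3))
goto([480,-109,200],182)
goto([480,0,260],182)
E
```

```text
cam pos in tool [  78.67091089    0.54383405 -171.09300172]
cam axes in tool [[-0.    -0.96  -0.281]
 [ 1.    -0.001  0.001]
 [-0.001 -0.281  0.96 ]]
tcp [148.8 555.3 213.7] rot [-179.97   -0.    165.  ] shift(tool now) [-491.9 -555.9   14. ] turn [-3.0e-02 -1.0e-02 -1.7e+01] shift in target-yaw axes [-307.8 -675.4   13.7]
tcp [148.8 555.3 213.7] rot [-179.97   -0.    165.  ] shift(tool now) [-463.7 -450.6  -46.1] turn [-3.0e-02 -1.0e-02 -1.7e+01] shift in target-yaw axes [-311.7 -566.5  -46.3]
```

```bash
python3 -m creep '[[0,0,0,0,0,0,-8.5],[0,0,0,0,0,0,-8.5],[0,-36.7,-41.8,-5.6,0,0,0],[0,-36.7,-41.8,-5.6,0,0,0],[0,-36.7,-41.8,-5.6,0,0,0]]'; python3 -m creep '[[0,-36.7,-41.8,-5.6,0,0,0],[0,-36.7,-41.8,-5.6,0,0,0],[0,-36.7,-41.8,-5.6,0,0,0],[0,-36.7,-41.8,-5.6,0,0,0],[0,-36.7,-41.8,-5.6,0,0,0]]';python3 -m creep '[[0,-36.7,-41.8,-5.6,0,0,0],[0,-36.7,-41.8,-5.6,0,0,0],[0,0,0,0,0,0,0],[0,0,0,0,0,0,0],[0,0,0,0,0,0,0]]'
python3 - <<'E'
from h import *
shot("wrist","w1.png"); goto([530,150,270],182); print(state()['force'])
E
```

```text
time_s: 0.92
ee_pos: [264.1, 432.7, 230.9]
ee_rot: [180.0, 0.0, -178.0]
force: [0.4, 0.5, -0.1]
gripper_width: 91.0
time_s: 1.55
ee_pos: [455.0, 230.0, 259.1]
ee_rot: [180.0, 0.0, -178.0]
force: [0.6, -0.3, 0.7]
gripper_width: 91.5
time_s: 2.17
ee_pos: [529.3, 151.4, 269.9]
ee_rot: [180.0, -0.0, -177.9]
force: [-0.3, -0.1, -1.1]
gripper_width: 91.3
tcp [529.3 151.5 270. ] rot [ 1.7999e+02 -2.0000e-02 -1.7790e+02] shift(tool now) [-0.7 -1.5 -0. ] turn [ 0.01 -0.02  0.1 ] shift in target-yaw axes [-0.7 -1.5 -0. ]
[-0.00685172  0.08732378 -0.41073167]
```

View pics/w1.png

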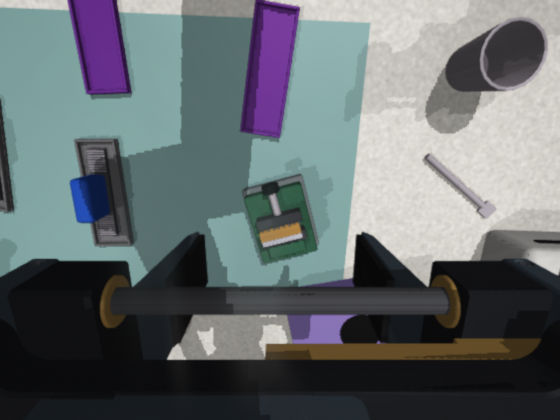

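The wrist view shows the clamp at (280,215) with its knob at (270,187) towards the robot. The blue file's tray is at (103,192). I'll enlarge both.

```bash
python3 - <<'E'
import cv2,numpy as np
t=cv2.imread("pics/w1.png")
a=cv2.resize(t[165:275,230:330],None,fx=5,fy=5,interpolation=cv2.INTER_CUBIC)
b=cv2.resize(t[130:255,60:145],None,fx=4.4,fy=4.4,interpolation=cv2.INTER_CUBIC)[:550]
im=np.zeros((550,890,3),np.uint8);im[:,:500]=a;im[:550,510:510+374]=b[:550]
cv2.imwrite("pics/cw.png",cv2.resize(im,(800,494)))
cv2.imwrite("pics/cwa.png",a);cv2.imwrite("pics/cwb.png",b)
E
```

```text
(no output)
```

View pics/cwa.png

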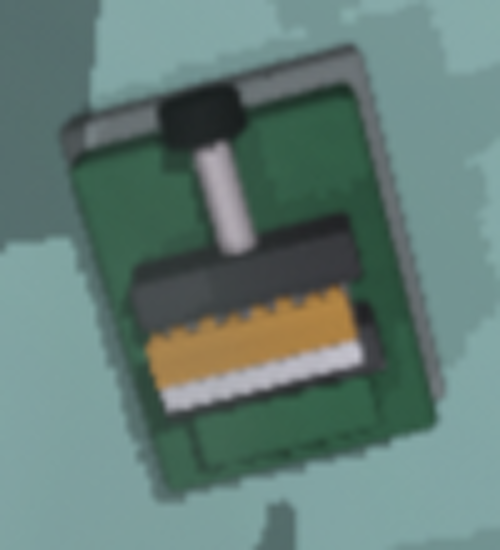

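View pics/cwb.png

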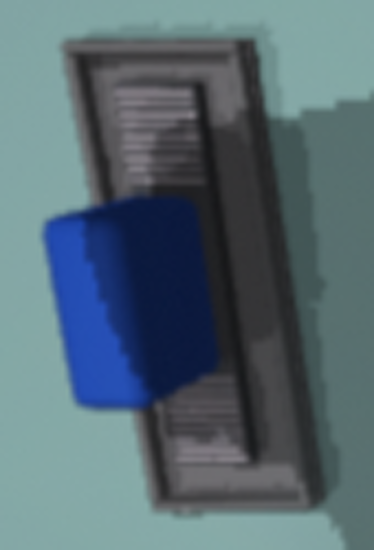

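```bash
cat > fit.py <<'E'
from h import *
L=lambda f:np.load("pics/"+f+".npy",allow_pickle=True)
W,T,S=L("w1.png"),L("t1.png"),L("s1.png")
ct=lambda l:np.array(l)/4+[208,150]-.375
cs=lambda l:np.array(l)/4+[190,155]-.375
wa=lambda l:np.array(l)/5+[230,165]-.4
wb=lambda l:np.array(l)/4.4+[60,130]-.39
def world(P,x,y,a):
    P=np.atleast_2d(P).astype(float);c,s=np.cos(a),np.sin(a);return np.c_[x+c*P[:,0]-s*P[:,1],y+s*P[:,0]+c*P[:,1],P[:,2]]
# clamp: q=x,y,yaw,top(burr upper face z),b
def resc(q,full=False):
    x,y,a,h,b=q
    br=world([(-14+b,25,h),(-14+b,-25,h),(-2+b,-25,h),(-2+b,25,h)],x,y,a)
    fa=world([(6,25,h-3),(6,-25,h-3)],x,y,a)
    r=[proj(W,br)-wa([(345,288),(147,338),(158,390),(362,345)]),
       proj(W,fa)-wa([(365,362),(165,412)]),
       proj(T,br)-ct([(66,143),(140,122),(137,105),(60,126)])[[0,1,2,3]],
       proj(T,fa)-ct([(62,110),(135,90)]),
       proj(S,br)-cs([(230,422),(222,360),(198,362),(205,425)])]
    if full:return r
    return np.r_[tuple(v.ravel() for v in r)]
q0=[582,154,np.radians(15.5),99,1]
f=least_squares(resc,q0,bounds=([500,80,-.5,90,-.5],[650,220,.8,108,2.5]))
print('clamp',f.x[:2].round(1),np.degrees(f.x[2]).round(2),f.x[3:].round(2))
for v in resc(f.x,True):print(v.round(1).tolist())
# base check
print('green top in clamp frame')
a=f.x[2]
for c,l in((W,wa([(75,165),(353,90),(437,425),(160,500)])),(T,ct([(40,75),(130,48),(185,178)]))):
    p=back(c,l,20)-[f.x[0],f.x[1],0];print(np.c_[p[:,0]*np.cos(a)+p[:,1]*np.sin(a),-p[:,0]*np.sin(a)+p[:,1]*np.cos(a)].round(1).tolist())
# tray
def rest(q):
    x,y,a=q
    P=world([(80,28,12),(80,-28,12),(-80,-28,12),(-80,28,12)],x,y,a)
    return np.r_[(proj(T,P)-ct([(427,48),(500,42),(518,262),(442,267)])).ravel(),(proj(S,P)-cs([(232,175),(438,200),(432,248),(212,226)])[[1,1,1,1]]).ravel()*0,
     (proj(S,P[[1,2,3,0]])-cs([(230,176),(437,200),(432,248),(212,228)])).ravel(),
     (proj(W,P)-wb([(320,500),(155,505),(65,42),(245,42)])).ravel()]
g=least_squares(rest,[560,-105,.03]);print('tray',g.x[:2],np.degrees(g.x[2]),g.fun.round(1).tolist())
def resg(q):
    x,y=q;P=world([(30,12,60),(30,-12,60),(-30,-12,60),(-30,12,60)],x,y,g.x[2])
    return np.r_[(proj(T,P)-ct([(462,106),(496,104),(500,190),(468,194)])).ravel(),(proj(S,P[[1,2,3,0]])-cs([(290,149),(373,154),(371,163),(289,158)])).ravel(),(proj(W,P)-wb([(140,405),(80,405),(45,220),(100,203)])).ravel()]
k=least_squares(resg,[560,-107]);print('grip',k.x,k.fun.round(1).tolist())
def ress(q):
    x,y=q;P=world([(65,13,11),(-65,13,11),(-65,-13,11)],x,y,g.x[2]);return (proj(W,P)-wb([(252,462),(203,85),(113,88)])).ravel()
k=least_squares(ress,[560,-107]);print('sole',k.x,k.fun.round(1).tolist())
E
python3 fit.py
```

```text
clamp [582.8 155.9] 16.26 [102.8   0.2]
[[0.4, 0.9], [-0.8, 0.7], [-0.4, -0.7], [-0.7, -1.2]]
[[-0.1, 0.4], [0.1, -0.2]]
[[0.3, -0.8], [-0.7, -1.2], [-1.3, -1.1], [0.5, -0.7]]
[[-0.7, 0.8], [-1.5, 0.2]]
[[-0.6, 0.7], [0.6, 0.1], [1.6, -0.2], [0.5, 0.3]]
green top in clamp frame
[[-42.4, -43.1], [-44.1, 39.2], [62.1, 40.6], [65.6, -47.1]]
[[56.6, 39.1], [55.2, -29.9], [-49.5, -39.6]]
tray [ 559.07721159 -102.95948794] 2.4536139700868618 [-1.4, 0.4, -0.7, 0.4, -0.5, -0.6, -0.8, -0.5, -0.0, 0.0, -0.0, -0.0, 0.0, 0.0, -0.0, 0.0, -0.0, 0.5, 1.1, 0.5, 0.2, 1.6, 0.6, 0.2, -1.1, 2.2, -0.1, 1.4, -0.4, -0.8, -0.8, -1.1]
grip [ 556.11006156 -107.35216913] [-0.7, -0.1, -0.6, -0.2, 0.2, -0.6, -0.4, -1.0, 1.6, -0.3, 1.4, 0.7, 0.7, 4.0, 0.4, 2.9, 1.8, 0.8, -2.6, 0.9, -4.0, -1.8, 2.3, 2.0]
sole [ 558.58361007 -105.43187063] [1.7, 1.2, -1.7, -0.2, 0.1, -0.8]
```

```bash
python3 -m creep '[[0,-1,-51.6,18,0,0,-0.3],[0,-1,-51.6,18,0,0,0],[0,-1,-51.6,18,0,0,0],[0,-1,-51.6,18,0,0,0],[0,-1,-51.6,18,0,0,0]]'; python3 -m creep '[[0,0,0,0,0,0,0],[0,0,0,0,0,0,0],[0,0,0,0,0,0,0]]'
python3 - <<'E'
from h import *
W,f=shot("wrist","w2.png"); goto([558,-106.5,180],182.45); print(state()['force'])
E
```

```text
time_s: 2.85
ee_pos: [545.2, -107.5, 179.7]
ee_rot: [180.0, 0.0, -177.6]
force: [-0.2, -0.2, 0.4]
gripper_width: 91.0
time_s: 3.22
ee_pos: [545.6, -105.5, 180.7]
ee_rot: [180.0, 0.1, -177.6]
force: [-0.0, -0.6, -0.1]
gripper_width: 91.6
tcp [ 545.6 -105.6  180.6] rot [-1.8000e+02  7.0000e-02 -1.7757e+02] shift(tool now) [-12.4  -1.4   0.7] turn [-0.    0.07 -0.02] shift in target-yaw axes [-12.4  -1.4   0.6]
[ 0.36644197 -0.44407167  0.32187782]
```

View pics/w2.png

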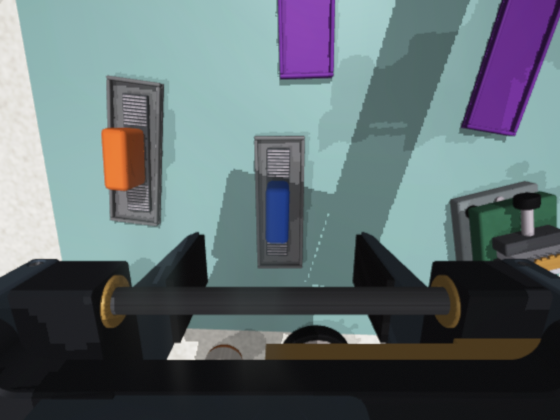

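The blue file in its grey tray is centred at (279,200), with its grip at (277,211). The orange file is well to the left, at (123,158). I'll measure from this view.

```bash
python3 - <<'E'
import cv2
t=cv2.imread("pics/w2.png")
cv2.imwrite("pics/c3.png",cv2.resize(t[128:278,240:320],None,fx=4,fy=4,interpolation=cv2.INTER_CUBIC))
E
```

```text
(no output)
```

View pics/c3.png

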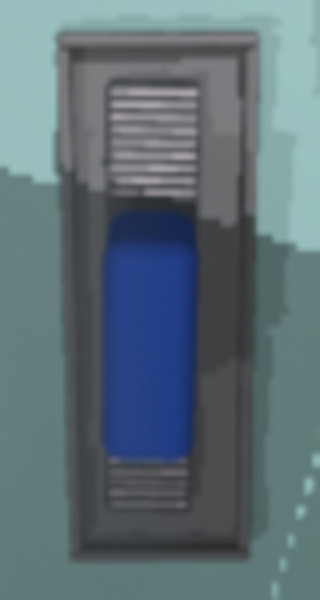

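```bash
python3 - <<'E'
from h import *
W=np.load("pics/w2.png.npy",allow_pickle=True)
w=lambda l:np.array(l)/4+[240,128]-.375
for n,l,z in(("tray",[(56,33),(258,33),(248,558),(70,558)],12),("griptop",[(103,250),(197,250),(191,460),(103,460)],60),("sole",[(107,82),(199,80),(189,508),(107,510)],11)):
    p=back(W,w(l),z);print(n,p[:,:2].round(1).tolist(),p.mean(0).round(1), np.degrees(np.arctan2(*(p[3]+p[2]-p[0]-p[1])[[1,0]])).round(2))
E
```

```text
tray [[481.3, -136.2], [479.0, -81.0], [637.1, -73.9], [639.3, -129.1]] [ 559.2 -105.1   12. ] 2.58
griptop [[530.8, -119.8], [529.8, -96.6], [585.6, -95.4], [586.5, -118.3]] [ 558.2 -107.5   60. ] 1.46
sole [[493.9, -121.9], [492.3, -96.5], [621.4, -93.0], [623.1, -118.2]] [ 557.7 -107.4   11. ] 1.62
```

```bash
python3 -m creep '[[0,-12.4,-2.3,20,0,0,0],[0,0,0,40,0,0,0],[0,0,0,40,0,0,0],[0,0,0,30,0,0,0],[0,0,0,15,0,0,0]]' 60; python3 -m creep '[[0,0,0,13.5,0,0,0],[0,0,0,0,0,0,0],[0,0,0,0,0,0,0]]'
python3 - <<'E'
from h import *
goto([558,-107.4,22],182.3); print(state()['force'])
E
```

```text
time_s: 3.9
ee_pos: [556.9, -108.2, 32.2]
ee_rot: [179.9, -0.2, -177.7]
force: [0.0, 0.2, 0.7]
gripper_width: 90.9
time_s: 4.28
ee_pos: [558.6, -109.0, 22.3]
ee_rot: [-180.0, 0.1, -177.7]
force: [-1.0, -0.4, 0.2]
gripper_width: 91.1
tcp [ 558.6 -109.    22.3] rot [-1.7998e+02  1.1000e-01 -1.7770e+02] shift(tool now) [0.5 1.7 0.3] turn [-0.02  0.11  0.  ] shift in target-yaw axes [0.5 1.7 0.3]
[-1.01501905 -0.43524701  0.24941055]
```

```bash
python3 -m creep '[[0,0,1.7,0,0,0,0],[1,0,0,0,0,0,0],[1,0,0,0,0,0,0],[1,0,0,0,0,0,0],[1,0,0,0,0,0,0]]' 60; python3 -m creep '[[1,0,0,0,0,0,0],[1,0,0,0,0,0,0],[1,0,0,0,0,0,0],[1,0,0,0,0,0,0],[1,0,0,0,0,0,0]]';python3 -m creep '[[1,0,0,0,0,0,0]]'
```

```text
time_s: 4.9
ee_pos: [557.7, -107.2, 21.4]
ee_rot: [180.0, 0.0, -177.7]
force: [-0.7, -0.3, -0.2]
gripper_width: 53.9
time_s: 5.52
ee_pos: [557.7, -107.3, 21.4]
ee_rot: [-180.0, 0.0, -177.7]
force: [-0.7, -0.6, 0.2]
gripper_width: 23.5
time_s: 5.65
ee_pos: [557.8, -107.3, 21.5]
ee_rot: [-180.0, 0.0, -177.7]
force: [-0.1, -0.9, 0.0]
gripper_width: 23.7
```

```bash
python3 -m creep '[[1,0,0,-15,0,0,0],[1,0,0,-35,0,0,0],[1,0,0,-35,0,0,-4.7],[1,0,0,-35,0,0,-4.7],[1,0,0,0,0,0,-4.6]]'; python3 -m creep '[[1,-9.4,40.9,0,0,0,0],[1,-9.4,40.9,0,0,0,0],[1,-9.4,40.9,0,0,0,0],[1,-9.4,40.9,0,0,0,0],[1,-9.4,40.9,0,0,0,0]]'; python3 -m creep '[[1,-9.4,40.9,0,0,0,0],[1,0,0,0,0,0,0],[1,0,0,0,0,0,0],[1,0,0,0,0,0,0]]'
python3 - <<'E'
from h import *
goto([542.7,144.2,141],196.3); print(state()['force'],state()['gripper_width'])
for n in("side","top","wrist"):shot(n,n[0]+"3.png")
a=[cv2.imread(f"pics/{n}3.png") for n in "st"]
cv2.imwrite("pics/c4.png",np.hstack([cv2.resize(a[0][190:310,180:310],(400,369),interpolation=cv2.INTER_CUBIC),cv2.resize(a[1][120:220,180:288],(399,369),interpolation=cv2.INTER_CUBIC)]))
E
```

```text
time_s: 6.28
ee_pos: [559.5, -107.5, 145.4]
ee_rot: [-179.8, 0.4, -163.5]
force: [-0.9, -0.9, -3.3]
gripper_width: 23.9
time_s: 6.9
ee_pos: [544.8, 103.6, 142.0]
ee_rot: [180.0, -0.0, -163.7]
force: [-0.0, 0.4, -3.7]
gripper_width: 24.0
time_s: 7.4
ee_pos: [542.9, 143.1, 141.6]
ee_rot: [-180.0, -0.0, -163.8]
force: [0.4, 0.9, -3.2]
gripper_width: 23.6
tcp [542.9 143.1 141.6] rot [-1.7999e+02 -2.0000e-02 -1.6377e+02] shift(tool now) [-0.2  1.1  0.6] turn [-0.01 -0.02 -0.07] shift in target-yaw axes [-0.2  1.1  0.6]
[ 0.42335171  0.8653819  -3.16727587] 23.5893662045672
```

View pics/c4.png

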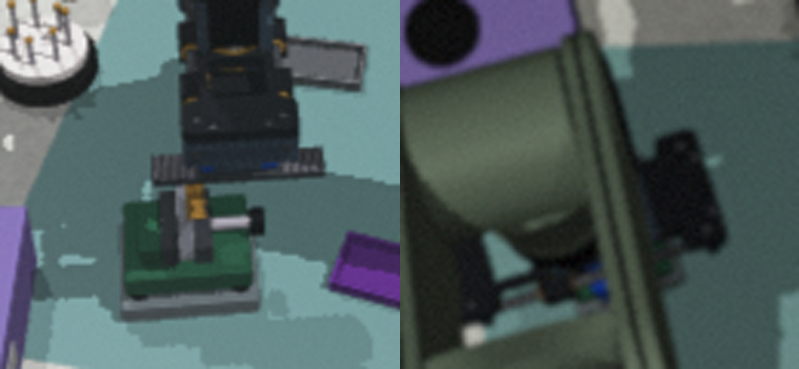

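View pics/w3.png

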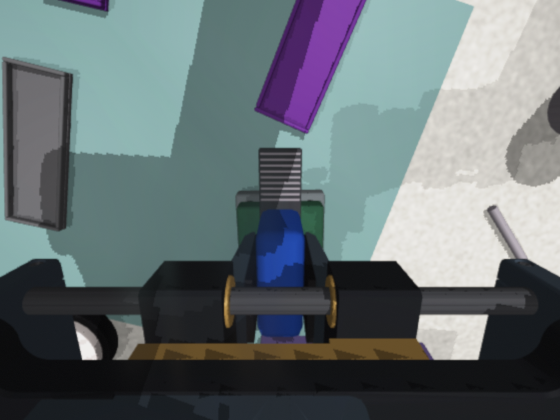

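```bash
python3 -m creep '[[1,0,1,6,0,0,0],[1,0,0,6,0,0,0],[1,0,0,5,0,0,0],[1,0,0,0,0,0,0],[1,0,0,0,0,0,0]]';for i in 1 2 3; do python3 -m creep '[[1,0,0,0,0,0,0]]'|grep -E "pos|force"; done
```

```text
time_s: 8.18
ee_pos: [542.8, 145.2, 124.5]
ee_rot: [180.0, 0.0, -163.7]
force: [-0.6, -0.7, -3.5]
gripper_width: 23.7
ee_pos: [542.8, 145.2, 124.7]
force: [0.2, -1.2, -2.9]
ee_pos: [542.7, 145.2, 124.6]
force: [-0.1, -0.0, -2.8]
ee_pos: [542.7, 145.1, 124.6]
force: [-0.1, -0.4, -3.3]
```

```bash
for i in 1 2; do python3 -m creep '[[1,0,0,1,0,0,0],[1,0,0,1,0,0,0],[1,0,0,0,0,0,0]]'|grep -E "pos|force"; done
```

```text
ee_pos: [542.5, 145.1, 122.3]
force: [0.1, -0.1, -2.5]
ee_pos: [542.6, 145.1, 120.3]
force: [0.6, -0.2, -3.1]
```

```bash
python3 -m creep '[[1,0,0,1,0,0,0],[1,0,0,0,0,0,0]]'|grep -E "pos|force"
```

```text
ee_pos: [542.6, 145.1, 119.3]
force: [-0.2, -0.2, -2.5]
```

```bash
python3 -m creep '[[1,0,0,1,0,0,0],[1,0,0,0,0,0,0]]'|grep -E "pos|force"
```

```text
ee_pos: [542.8, 145.1, 118.5]
force: [-0.6, 0.3, -2.2]
```

```bash
python3 -m creep '[[1,0,0,1,0,0,0],[1,0,0,0,0,0,0]]'|grep -E "pos|force"
```

```text
ee_pos: [542.8, 145.1, 117.8]
force: [-1.2, -0.8, 0.7]
```

```bash
python3 -m creep '[[1,0,0,1,0,0,0],[1,0,0,0,0,0,0]]'|grep -E "pos|rot|force"
```

```text
ee_pos: [542.9, 145.2, 116.9]
ee_rot: [180.0, 0.1, -163.7]
force: [-1.5, -1.6, 2.3]
```

```bash
python3 -m creep '[[1,0,0,0.9,0,0,0],[1,0,0,0,0,0,0]]'|grep -E "pos|rot|force"; python3 -m creep '[[1,-3,0,0,0,0,0],[1,-6,0,0,0,0,0],[1,-6,0,0,0,0,0]]'|grep -E "pos|rot|force"
```

```text
ee_pos: [543.0, 145.2, 116.0]
ee_rot: [180.0, 0.1, -163.7]
force: [-1.3, 0.3, 5.2]
ee_pos: [555.5, 148.8, 115.6]
ee_rot: [180.0, -0.2, -163.7]
force: [-4.7, -2.5, 7.1]
```

```bash
python3 -m creep '[[1,-6,0,-0.3,0,0,0],[1,-6,0,-0.2,0,0,0],[1,-6,0,0,0,0,0],[1,-6,0,0,0,0,0]]'|grep -E "pos|rot|force"
```

```text
ee_pos: [578.4, 155.5, 115.8]
ee_rot: [180.0, -0.3, -163.7]
force: [-4.1, -1.7, 5.7]
```

```bash
python3 -m creep '[[1,-6,0,0,0,0,0],[1,-6,0,0,0,0,0],[1,-6,0,0,0,0,0],[1,-6,0,0,0,0,0]]'|grep -E "pos|rot|force"
```

```text
ee_pos: [601.2, 162.2, 115.7]
ee_rot: [180.0, -0.3, -163.7]
force: [-4.4, -1.4, 5.5]
```

```bash
python3 -m creep '[[1,-6,0,0,0,0,0],[1,-6,0,0,0,0,0],[1,-6,0,0,0,0,0],[1,-6,0,0,0,0,0]]'|grep -E "pos|rot|force"; python3 -m creep '[[1,-3,0,0,0,0,0]]'|grep -E "pos|rot|force|time"
```

```text
ee_pos: [624.1, 168.9, 115.6]
ee_rot: [180.0, -0.3, -163.7]
force: [-5.4, -1.9, 5.4]
time_s: 12.55
ee_pos: [627.0, 169.8, 115.6]
ee_rot: [180.0, -0.3, -163.7]
force: [-5.4, -1.4, 5.4]
```

```bash
python3 -m creep '[[1,-1,0,-6,0,0,0],[1,0,0,-14,0,0,0],[1,30,0,0,0,0,0],[1,31,0,0,0,0,0],[1,30,0,0,0,0,0]]'|grep -E "pos|rot|force"; python3 -m creep '[[1,0,0,0,0,0,0],[1,0,0,0,0,0,0],[1,0,0,0,0,0,0]]'|grep -E "pos|rot|force|time|wid"
```

```text
ee_pos: [542.2, 145.0, 136.6]
ee_rot: [180.0, 0.1, -163.7]
force: [1.2, -0.7, -2.7]
time_s: 13.55
ee_pos: [543.7, 145.4, 136.3]
ee_rot: [180.0, 0.1, -163.7]
force: [0.0, -0.4, -2.8]
gripper_width: 23.8
```

```bash
python3 - <<'E'
from h import *
S,_=shot("side","s4.png")
a=cv2.imread("pics/s4.png")
cv2.imwrite("pics/c5.png",cv2.resize(a[205:305,200:310],None,fx=6,fy=6,interpolation=cv2.INTER_CUBIC))
E
```

```text
(no output)
```

View pics/c5.png

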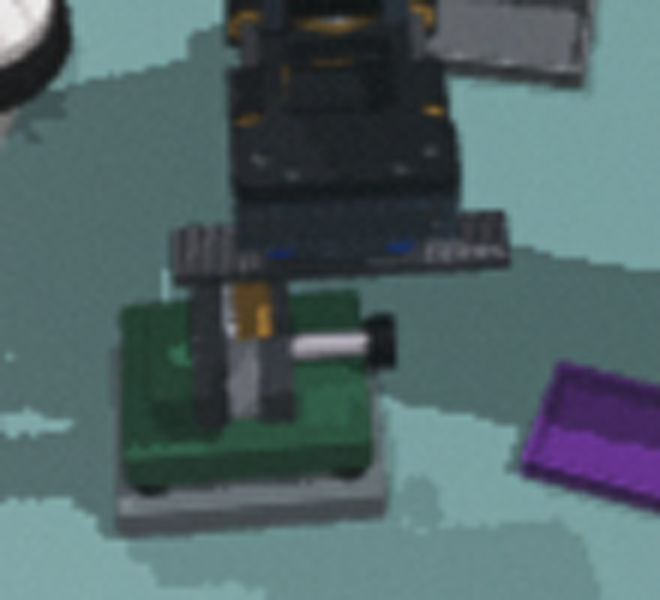

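The burr has moved forward: the white strip is narrower and the file is level and clear of the work. Second stroke next.

```bash
python3 -m creep '[[1,0,0,8,0,0,0],[1,0,0,7,0,0,0],[1,0,0,3,0,0,0],[1,0,0,1.5,0,0,0],[1,0,0,0.5,0,0,0]]'|grep -E "pos|rot|force"; python3 -m creep '[[1,0,0,0,0,0,0],[1,0,0,0,0,0,0]]'|grep -E "pos|rot|force|time|wid"
```

```text
ee_pos: [542.5, 145.1, 116.6]
ee_rot: [180.0, 0.0, -163.7]
force: [-3.3, -1.4, 3.1]
time_s: 14.48
ee_pos: [542.8, 145.2, 116.5]
ee_rot: [180.0, 0.0, -163.7]
force: [-4.0, -0.1, 4.4]
gripper_width: 23.7
```

```bash
python3 -m creep '[[1,-3,0,0.1,0,0,0],[1,-6,0,0,0,0,0],[1,-6,0,0,0,0,0],[1,-6,0,0,0,0,0]]'|grep -E "pos|rot|force"
```

```text
ee_pos: [563.0, 151.0, 116.0]
ee_rot: [180.0, -0.0, -163.7]
force: [-4.6, -0.7, 5.3]
```

```bash
python3 -m creep '[[1,-6,0,0,0,0,0],[1,-6,0,0,0,0,0],[1,-6,0,0,0,0,0],[1,-6,0,0,0,0,0]]'|grep -E "pos|rot|force"
```

```text
ee_pos: [585.8, 157.7, 115.9]
ee_rot: [180.0, -0.1, -163.7]
force: [-4.6, -0.8, 5.8]
```

```bash
python3 -m creep '[[1,-6,0,0,0,0,0],[1,-6,0,0,0,0,0],[1,-6,0,0,0,0,0]]'|grep -E "pos|rot|force"
```

```text
ee_pos: [602.9, 162.7, 115.8]
ee_rot: [180.0, -0.1, -163.7]
force: [-5.1, -1.7, 5.1]
```

```bash
python3 -m creep '[[1,-6,0,0,0,0,0],[1,-6,0,0,0,0,0],[1,-6,0,0,0,0,0],[1,-3,0,0,0,0,0]]'|grep -E "pos|rot|force"
```

```text
ee_pos: [623.0, 168.6, 115.7]
ee_rot: [180.0, -0.1, -163.7]
force: [-5.1, -1.0, 5.4]
```

```bash
python3 -m creep '[[1,-3,0,0,0,0,0],[1,-1,0,-6,0,0,0],[1,0,0,-14,0,0,0],[1,29,0,0,0,0,0],[1,30,0,0,0,0,0]]'|grep -E "pos|rot|force"; python3 -m creep '[[1,29,0,0,0,0,0],[1,0,0,0,0,0,0],[1,0,0,0,0,0,0],[1,0,0,0,0,0,0]]'|grep -E "pos|rot|force|time|wid"
python3 - <<'E'
from h import *
S,_=shot("side","s5.png")
a=cv2.imread("pics/s5.png")
cv2.imwrite("pics/c6.png",cv2.resize(a[205:305,200:310],None,fx=6,fy=6,interpolation=cv2.INTER_CUBIC))
E
```

```text
ee_pos: [570.9, 153.4, 136.4]
ee_rot: [180.0, 0.1, -163.7]
force: [-0.7, 0.5, -3.7]
time_s: 17.48
ee_pos: [543.9, 145.4, 136.1]
ee_rot: [-180.0, 0.1, -163.7]
force: [0.1, 0.1, -3.0]
gripper_width: 24.0
```

View pics/c6.png

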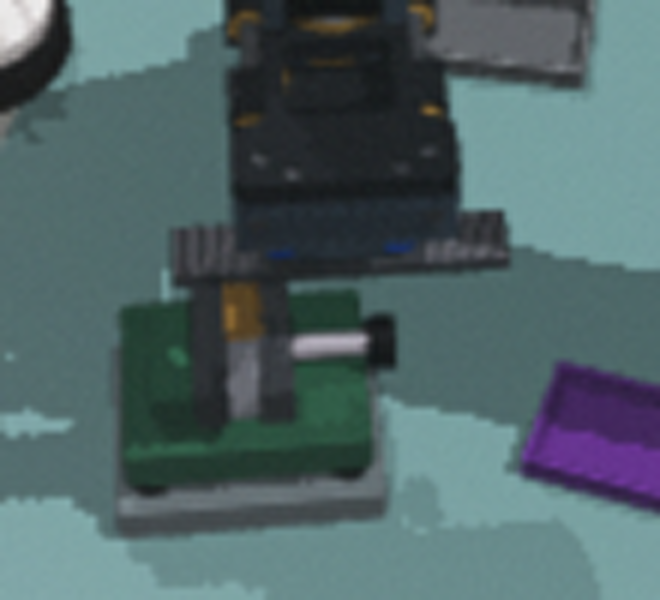

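The brass now lies almost exactly over the bar (brass x 224–262, bar 228–262). I'll make two more strokes for margin.

```bash
python3 -m creep '[[1,0,0,8,0,0,0],[1,0,0,7,0,0,0],[1,0,0,3,0,0,0],[1,0,0,1.5,0,0,0],[1,0,0,0.5,0,0,0]]'|grep -E "pos|rot|force"; python3 -m creep '[[1,0,0,0,0,0,0],[1,0,0,0,0,0,0]]'|grep -E "pos|rot|force|time|wid"
```

```text
ee_pos: [542.5, 145.1, 116.5]
ee_rot: [180.0, 0.0, -163.7]
force: [-3.3, -0.7, 3.0]
time_s: 18.4
ee_pos: [542.5, 145.1, 116.3]
ee_rot: [180.0, 0.0, -163.7]
force: [-3.3, -0.1, 3.8]
gripper_width: 23.5
```

```bash
python3 -m creep '[[1,-3,0,0,0,0,0],[1,-6,0,0,0,0,0],[1,-6,0,0,0,0,0],[1,-6,0,0,0,0,0]]'|grep -E "pos|rot|force"
```

```text
ee_pos: [563.1, 151.0, 115.9]
ee_rot: [180.0, -0.0, -163.7]
force: [-4.4, -2.2, 5.6]
```

```bash
python3 -m creep '[[1,-6,0,0,0,0,0],[1,-6,0,0,0,0,0],[1,-6,0,0,0,0,0],[1,-6,0,0,0,0,0]]'|grep -E "pos|rot|force"
```

```text
ee_pos: [585.9, 157.7, 115.9]
ee_rot: [180.0, -0.1, -163.7]
force: [-4.5, -2.0, 5.9]
```

```bash
python3 -m creep '[[1,-6,0,0,0,0,0],[1,-6,0,0,0,0,0],[1,-6,0,0,0,0,0]]'|grep -E "pos|rot|force"
```

```text
ee_pos: [603.0, 162.8, 115.8]
ee_rot: [180.0, -0.1, -163.7]
force: [-5.0, -2.3, 6.3]
```

```bash
python3 -m creep '[[1,-6,0,0,0,0,0],[1,-6,0,0,0,0,0],[1,-6,0,0,0,0,0],[1,-3,0,0,0,0,0]]'|grep -E "pos|rot|force"
```

```text
ee_pos: [623.0, 168.6, 115.7]
ee_rot: [180.0, -0.1, -163.7]
force: [-5.3, -1.0, 5.2]
```

```bash
python3 -m creep '[[1,-3,0,0,0,0,0],[1,-1,0,-6,0,0,0],[1,0,0,-14,0,0,0],[1,29,0,0,0,0,0],[1,30,0,0,0,0,0]]'|grep -E "pos|rot|force"; python3 -m creep '[[1,29,0,-10,0,0,0],[1,0,0,-10,0,0,0],[1,0,0,0,0,0,0],[1,0,0,0,0,0,0]]'|grep -E "pos|rot|force|time|wid"
python3 - <<'E'
from h import *
S,_=shot("side","s6.png")
a=cv2.imread("pics/s6.png")
cv2.imwrite("pics/c7.png",cv2.resize(a[205:305,200:310],None,fx=6,fy=6,interpolation=cv2.INTER_CUBIC))
E
```

```text
ee_pos: [571.0, 153.4, 136.4]
ee_rot: [180.0, 0.1, -163.7]
force: [-0.4, -0.3, -3.7]
time_s: 21.4
ee_pos: [543.7, 145.4, 155.9]
ee_rot: [180.0, 0.1, -163.7]
force: [0.2, 0.7, -2.9]
gripper_width: 23.5
```

View pics/c7.png

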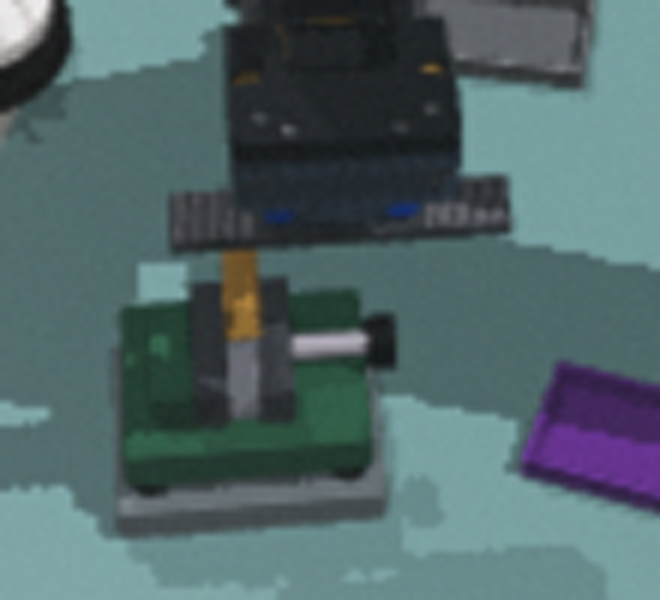

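```bash
python3 -m creep '[[1,9.2,-40.8,0,0,0,0],[1,9.2,-40.8,0,0,0,0],[1,9.2,-40.8,0,0,0,0],[1,9.2,-40.8,0,0,0,0],[1,9.2,-40.8,0,0,0,0]]'|grep pos; python3 -m creep '[[1,9.2,-40.8,0,0,0,4.6],[1,0,0,0,0,0,4.6],[1,0,0,0,0,0,4.6],[1,0,0,0,0,0,0],[1,0,0,0,0,0,0]]'
python3 - <<'E'
from h import *
goto([559.2,-105.1,60],182.5)
for n in("side","wrist"):shot(n,n[0]+"7.png")
a=cv2.imread("pics/s7.png")
cv2.imwrite("pics/c8.png",cv2.resize(a[160:300,200:340],None,fx=4,fy=4,interpolation=cv2.INTER_CUBIC))
E
```

```text
ee_pos: [556.2, -65.0, 155.3]
time_s: 22.7
ee_pos: [558.5, -105.3, 155.6]
ee_rot: [180.0, -0.0, -177.4]
force: [0.1, 0.2, -2.6]
gripper_width: 23.8
tcp [ 558.5 -105.3  155.6] rot [ 1.7999e+02 -3.0000e-02 -1.7742e+02] shift(tool now) [-0.7  0.1 95.6] turn [ 0.01 -0.03  0.08] shift in target-yaw axes [-0.7  0.1 95.6]
```

View pics/c8.png

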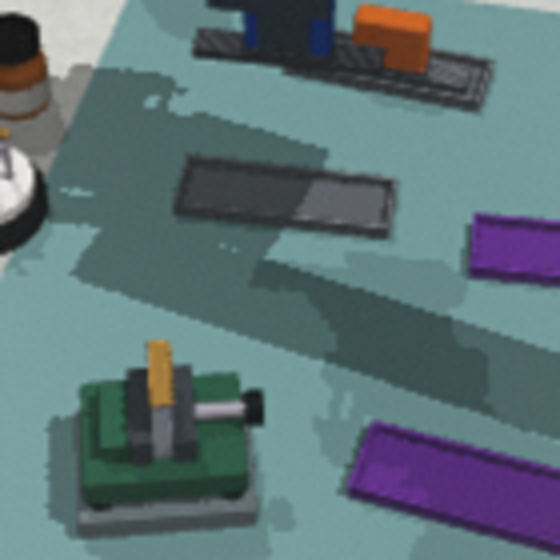

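View pics/w7.png

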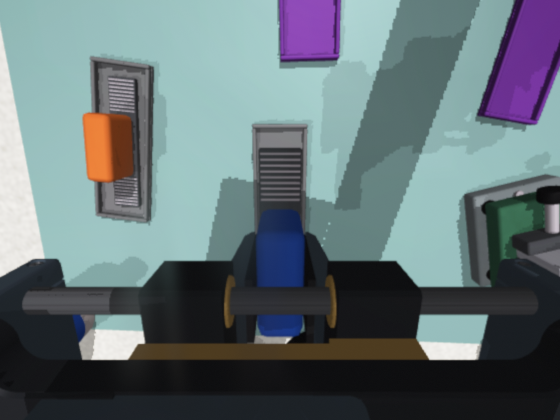

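The side view shows the brass fully covering the bar, with no aluminium strip left. In the wrist view the file is centred over its own tray. Lowering it.

```bash
python3 -m creep '[[1,-0.7,0,35,0,0,0],[1,0,0,35,0,0,0],[1,0,0,30,0,0,0],[1,0,0,20,0,0,0],[1,0,0,9,0,0,0]]'|grep -E "pos|force"; python3 -m creep '[[1,0,0,2,0,0,0],[1,0,0,0,0,0,0],[1,0,0,0,0,0,0]]'
```

```text
ee_pos: [558.6, -105.0, 25.8]
force: [-0.0, -0.3, -3.3]
time_s: 23.8
ee_pos: [559.7, -105.4, 25.8]
ee_rot: [-180.0, 0.1, -177.5]
force: [-0.3, -0.8, -2.3]
gripper_width: 23.5
```

```bash
python3 -m creep '[[1,0,0,1.5,0,0,0],[1,0,0,1.5,0,0,0],[1,0,0,0,0,0,0]]'|grep -E "pos|force"; python3 -m creep '[[1,0,0,0.7,0,0,0],[1,0,0,0,0,0,0]]'
```

```text
ee_pos: [559.0, -105.3, 21.8]
force: [0.1, 0.6, -2.1]
time_s: 24.42
ee_pos: [559.2, -105.3, 21.4]
ee_rot: [180.0, 0.0, -177.5]
force: [0.3, -0.0, -0.7]
gripper_width: 23.5
```

```bash
python3 -m creep '[[1,0,0,0.3,0,0,0],[0,0,0,0,0,0,0],[0,0,0,0,0,0,0],[0,0,0,0,0,0,0],[0,0,0,0,0,0,0]]'|grep -E "pos|force"; python3 -m creep '[[0,0,0,0,0,0,0],[0,0,0,0,0,0,0],[0,0,0,0,0,0,0]]';python3 -m creep '[[0,0,0,-15,0,0,0],[0,0,0,-40,0,0,0],[0,0,0,-40,0,0,0],[0,14,0,-40,0,0,0],[0,0,0,-25,0,0,0]]';python3 -m creep '[[0,0,0,0,0,0,0],[0,0,0,0,0,0,0],[0,0,0,0,0,0,0]]'
python3 - <<'E'
from h import *
for n in("side","wrist"):shot(n,n[0]+"8.png")
a=cv2.imread("pics/s8.png");b=cv2.imread("pics/w8.png")
cv2.imwrite("pics/c9.png",np.hstack([cv2.resize(a[160:300,200:340],(400,400),interpolation=cv2.INTER_CUBIC),cv2.resize(b[120:280,200:360],(400,400),interpolation=cv2.INTER_CUBIC)]))
E
```

```text
ee_pos: [559.1, -105.3, 20.9]
force: [-1.1, -0.8, -0.2]
time_s: 25.42
ee_pos: [559.1, -105.3, 20.9]
ee_rot: [180.0, 0.0, -177.5]
force: [0.7, 0.1, -0.2]
gripper_width: 90.3
time_s: 26.05
ee_pos: [545.0, -106.0, 184.4]
ee_rot: [-180.0, 0.2, -177.5]
force: [0.3, -0.3, 0.6]
gripper_width: 91.0
time_s: 26.42
ee_pos: [544.4, -105.7, 179.6]
ee_rot: [180.0, -0.2, -177.5]
force: [-0.4, -0.2, 0.4]
gripper_width: 91.0
```

View pics/c9.png

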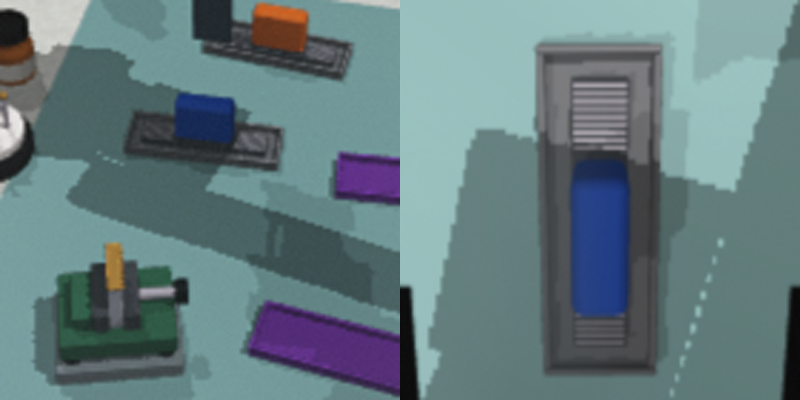

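The file lies flat and centred in its tray, released. There is time for one close look at the burr from above before handing in.

```bash
python3 -m creep '[[0,2,50,-18,0,0,0],[0,2,50,-18,0,0,0],[0,2,52,-18,0,0,0],[0,2,52,-18,0,0,0],[0,2,52,-18,0,0,0]]'|grep pos;python3 -m creep '[[0,0,0,0,0,0,0],[0,0,0,0,0,0,0],[0,0,0,0,0,0,0]]'
python3 - <<'E'
from h import *
shot("wrist","w9.png");b=cv2.imread("pics/w9.png")
cv2.imwrite("pics/c10.png",cv2.resize(b[165:275,230:330],None,fx=5,fy=5,interpolation=cv2.INTER_CUBIC))
E
```

```text
ee_pos: [523.6, 151.0, 270.9]
time_s: 27.52
ee_pos: [523.7, 148.1, 270.1]
ee_rot: [-180.0, -0.1, -177.6]
force: [-0.0, 0.8, -0.8]
gripper_width: 91.0
```

View pics/c10.png

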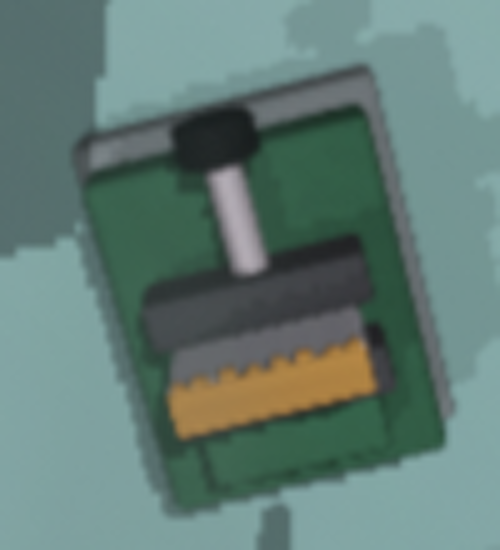

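View pics/w9.png

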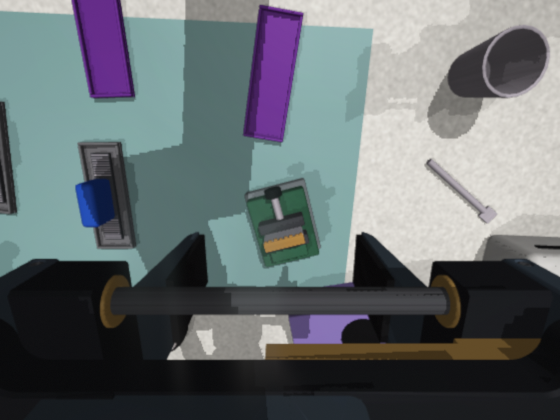

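The burr now covers the whole bar top, with the bar's near face visible below it and no white strip beyond. The file is in its tray at (107,195). Handing in.

```bash
python3 -c "from workcell import job_done;print(job_done())"
```

```text
the job is handed in; nothing more can be done
None
```

The burr looks flush with the bar, and the blue-gripped file is back in its own tray, released. I handed the job in at about 27.5 s of the 72 s; no verdict is reported.

- **Filing:** I found the burr's top by touch, then made three full forward strokes. Each ran from about 40 mm behind the clamp axis to about 44 mm past it, at roughly 8 to 9 N, with one brief reading of about 10 N early in the first stroke. I lifted the file about 20 mm clear on every return.
- **Burr check:** The last side and wrist pictures show the brass covering the whole bar top, with no aluminium strip left. This is judged by eye; I could not read the burr's position directly.
- **File check:** The last pictures show it flat and centred in its tray. The fingers are open, with only sensor noise left on the wrist force.
- **Checks that disagreed:** My clamp position came from the bar and burr. The base outline put its centre 3 to 10 mm further forward, depending on the view. I kept the bar-based value and made the strokes long enough to allow for it.
- **Surroundings:** The last views show nothing else visibly moved. I did not measure the other objects' positions again.

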